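# Draw out the drip drawer of the tea tray

### The job

The drip drawer of the slatted tea tray is to be emptied. First gently slide the cup that stands on the counter in front of the drawer out of the drawer's path, pushing it with the fingers and keeping it upright on the counter; then hook a fingertip down through the cut-out in the tray's top, behind the drawer's front lip, and draw the drawer fully out to its stop. Grip and lift nothing, keep the drawer from running into the cup, leave the other tea ware where it stands, and finish clear with the drawer left out.

Things in the scene. Friction and masses are not known exactly. Their poses are not given: they have to be found in the camera images.
- tray: Wooden slatted tea tray, 320 long (its x) x 240 wide (y) x 68 high, fixed; place and yaw vary. Origin at counter height under the middle of the front edge; x points level from there into the tray (the drawer comes out along -x), y along the front edge, z up. The 12 thick top has a finger cut-out open to the front edge, 132 wide (y -66 to 66) and 66 deep (x 0 to 66), over the drawer's front.
- drawer (a joint): Travel of the drip drawer along the tray's -x: 0 shut, 0.140 m at the stop, fully out; starts at 0 to 0.02. About 2.5 N of friction plus light damping, no spring: stays where left. A steel pan 188 wide, 270 long, open above, inside floor 15 mm above the counter; its front wall, 16 thick, is wood outside, steel inside, and flush with the tray's front edge when shut.
- lip (a point): Middle of the top inner edge of the drawer's front wall, 54 mm above the counter, 16 mm behind (tray +x) the wall's outer face; moves with the drawer, axes as the tray's. Below it the wall's inner face is plain and vertical down to the pan's floor; a fingertip lowered on its +x side bears on it. Shut, 50 mm are free in x from that face to the rear edge of the cut-out; more when out.
- cup: White straight-sided ceramic cup without handle, 76 across and 50 high, about 0.17 kg, standing on the counter in front of the drawer, in its path. Origin at the centre of its underside. It is out of the path when its centre is 134 mm or more to either side of the tray's middle line (tray y), or 180 mm or more before the tray's front edge.
- second_cup: The same kind of cup, standing on the tray's top; leave alone. Origin at the centre of its underside.
- teapot: Dark clay teapot with side handle and lid, body 104 across, 88 high, standing on the tray's top; leave alone. Origin at the centre of its underside.
- tin: Round tea tin, red with dark lid, 75 across and 88 high, standing on the counter beside the tray; leave alone. Origin at the centre of its underside.
- jug: Blue ceramic jug with a handle, 80 across, 72 high, standing on the counter beside the tray, on the other side from the tin; leave alone. Origin at the centre of its underside.
Things that resemble listed ones, but are neither listed nor needed, are in the scene too. Leave any green or orange look-alike of the cup alone.

How it is judged:
On the way, in this order (a step that is already met when the one before it is completed fails the run):
1. the cup stands out of the drawer's path ((y of cup in the frame of tray above 0.134 m or y of cup in the frame of tray below -0.134 m or x of cup in the frame of tray below -0.18 m)), for 0.2 s.
2. the drawer is drawn fully out (value of joint drawer above 0.132 m), for 0.2 s.
At the end, for the whole second after the job is handed in: The drawer is out to its stop (within 8 mm of its 140 mm travel) and stays so; the cup stands upright and still on the counter, beside or before the drawer's path (value of joint drawer above 0.132 m and height (world z) of cup below 0.006 m and angle between cup's own z axis and vertical below 0.1 rad and linear speed of cup below 0.02 m/s and (y of cup in the frame of tray above 0.132 m or y of cup in the frame of tray below -0.132 m or x of cup in the frame of tray below -0.178 m)); the robot touches nothing.
It fails at once if the cup is lifted off the counter or tipped (height (world z) of cup above 0.012 m or angle between cup's own z axis and vertical above 0.35 rad).
It fails at once if the cup is gripped (over 5 N with the cup between the fingers) or struck hard (over 15 N) (contact force between the fingers and cup above 15 N or (contact force between the fingers and cup above 5 N and horizontal distance between the grasp point and cup below 0.04 m)).
It fails at once if the opening drawer runs into the cup (value of joint drawer above 0.03 m and contact force between drawer_c0 and cup above 0.3 N).
It fails at once if the drawer's front wall is pinched between the fingers ((contact force between the fingers and drawer_c1 above 1 N or contact force between the fingers and drawer_c2 above 1 N) and contact force between the fingers and drawer_c0 above 1 N).
It fails at once if the second cup, the teapot, the tin or the jug is moved by more than 15 mm (distance of any of second_cup, teapot, tin, jug from where it was at the start of the episode above 0.015 m).
It also fails if it takes over 59 s, if anything falls off the work surface, if the arm or the gripper's body presses on something with over 40 N, if the wrist force passes 120 N, or if a joint passes its speed limit or range.

### The arm

A 6-joint arm with a two-finger parallel gripper is mounted at the origin on the work surface. World frame = base frame: x ahead of the robot, y to its left, z up, the work surface at z = 0. Lengths are in m, angles in rad, forces in N, time in s.
With the tool pointing down it reaches from about 0.35 to 0.975 m from the base axis. Payload 4.9 kg.
Tool frame: the origin (TCP) lies at the very end of the fingers, on their centre line; the grasp point (between the pads) lies 19 mm behind it (arm.pinch_z is the distance from the TCP to the grasp point, in m); z points along the fingers, y is the direction in which the jaws open and shut (so a half turn about z gives the same grasp; the last joint's range is limited). The gripper opens to 85 mm and grips with 20 to 120 N. Pads are 22 mm wide; open, the fingers measure 114 mm over their backs; the gripper's body (76 mm by 85 mm) begins 54 mm behind the grasp point. The pads swing forward as they close: fully open they stand 13 mm farther back than shut.
Start: joints at [-1.399, 0.053, 1.613, -0, 1.476, -0.119], TCP at [0.179, -0.599, 0.231] pointing down, gripper open.
Joint ranges: [-3.01, 3.01], [-1.01, 2.22], [0.06, 2.58], [-1.02, 4.17], [0.09, 2.62], [-3.14, 3.14]. Speed limits (rad/s): [2.57, 2.57, 3.14, 3.14, 3.14, 3.14].

### API

Orientations are given as a rotation vector (axis times angle).
In Python, from workcell import arm gives the robot as it stands. The module is installed in compiled form; this text tells all that it offers.
- The arm moves only by the tool servo_tool, never from a script. Its argument "steps" is a list of rows, each an object of numbers: "dx", "dy", "dz": the shift along the tool's x, y, z in m; "yaw": the turn about the tool's z in rad. In form: [{"dx": .., "dy": .., "dz": .., "yaw": ..}, ...]. A call has 1 to 12 rows; each row is the pose to reach, as a shift and turn from the pose commanded when the call began, along the tool's axes at that moment; what a row does not reach only later rows make up. A row lasts 1/10 s, in which the tool goes at most 50 mm and 8.59 degrees, less where a joint would pass 70% of its speed; a pose out of reach is approached as far as the arm can. A call with a gripper value outside its range is refused whole. "jaw" is the finger opening in m, from 0 to 0.0854, set as the call begins (left out, the last holds). The fingers move at their own pace and stop on an object; "force" is the grip in N (left out, the last holds). Time passes only in rows, so rows that repeat a pose let the fingers close. It gives the time, the measured TCP pose, the force and the opening at its end, in the units of the state.
- arm.get_state(): the state, without advancing time (a new reading comes with each control period).
- arm.camera(name): name is "side" or "top"; returns the picture (420x560x3 uint8, red, green, blue); there is no depth.
- arm.camera_params(name): a dict with "vfov" (degrees; the focal length in pixels is half the picture's height over the tangent of half this angle, whatever the lens; pixels are square), "cx", "cy" (the principal point, pixels), "D" ([k1, k2, p1, p2, k3] as OpenCV has them; the pictures are not rectified), "R" (3x3) and "t" (3): a world point X has camera coordinates R X + t. Camera axes: x right, y down, z forward; pixel columns grow to the right and rows downward; lengths in m; the calibration is good to about 2 mm. A picture is of the moment at which its call begins. camera_params takes no time and is no camera call.
- arm.hand_in(): hands the job in, once; it reports no verdict.
The state is a dict: "time": time; "qpos": joint angles; "qvel": joint speeds; "joint_efforts": joint torques, N m; "eef_pos": TCP position; "ee_rot": TCP orientation; "ft_force": force on the tool from outside, world axes, zero at the start; "ft_torque": the same for the moment, N m; "width": finger opening in m.
Only numpy, scipy, OpenCV 4.12 (cv2) and the standard library are available. Lean on these libraries where they do the work, as an engineer would, in place of code of your own. Each camera call takes 0.05 s, during which the arm holds its last target. There are 200 camera calls.

## Working session

There is one attempt and no reset: what is moved stays moved. The work goes in short steps, Python scripts to look and compute and a tool call to move; the robot and the scene stay as the last step left them, time stands still between calls to the robot, and variables do not carry over. Pictures are saved under pics/ and viewed, about 8 in all and at most 12, crops included, and the job is handed in when it is done.

Besides the shell and the picture viewer there is one more tool, called as name(argument=value, ...), one argument or row to a line, values as JSON. servo_tool: Moves the arm, as the interface text tells. Its arguments: {"type":"object","properties":{"steps":{"type":"array","items":{"type":"object","properties":{"dx":{"type":"number"},"dy":{"type":"number"},"dz":{"type":"number"},"yaw":{"type":"number"}}}},"jaw":{"type":"number"},"force":{"type":"number"}},"required":["steps"]}

```bash
mkdir -p pics
cat > h.py <<'E'
import numpy as np, cv2
from workcell import arm
def snap(n,f):
    im=arm.camera(n); cv2.imwrite('pics/'+f,im[:,:,::-1]); return im
def ray(n,uv):
    p=arm.camera_params(n); f=210/np.tan(np.radians(p['vfov'])/2)
    K=np.array([[f,0,p['cx']],[0,f,p['cy']],[0,0,1.]]); R=np.array(p['R']);t=np.array(p['t'])
    q=cv2.undistortPoints(np.array(uv,float).reshape(-1,1,2),K,np.array(p['D'],float)).reshape(-1,2)
    d=np.c_[q,np.ones(len(q))]@R; return -R.T@t,d
def plane(n,uv,z):
    o,d=ray(n,uv); return o+d*((z-o[2])/d[:,2])[:,None]
def proj(n,X):
    p=arm.camera_params(n); f=210/np.tan(np.radians(p['vfov'])/2)
    K=np.array([[f,0,p['cx']],[0,f,p['cy']],[0,0,1.]])
    return cv2.projectPoints(np.array(X,float).reshape(-1,1,3),cv2.Rodrigues(np.array(p['R'],float))[0],np.array(p['t'],float),K,np.array(p['D'],float))[0].reshape(-1,2)
E
python3 - <<'E'
from h import *
for n in('top','side'):
    snap(n,n+'0.png'); p=arm.camera_params(n); o,_=ray(n,[[280,210]]); print(n,o,plane(n,[[280,210],[280,20],[20,210]],0).round(3).tolist())
s=arm.get_state(); print(s['eef_pos'],s['ee_rot'],s['width'],s['time'],arm.pinch_z)
E
```

```text
top [0.52882327 0.04315146 0.87341546] [[0.573, 0.04, 0.0], [1.006, 0.053, 0.0], [0.556, 0.615, 0.0]]
side [ 0.51910014 -0.49925523  0.62478379] [[0.589, 0.075, 0.0], [0.703, 0.976, 0.0], [0.073, 0.143, 0.0]]
[ 0.17909364 -0.59819306  0.23016405] [-3.10658732e+00 -4.54936251e-01  1.03439649e-04] 0.08546097783206037 0.1 0.0187
```

View pics/top0.png

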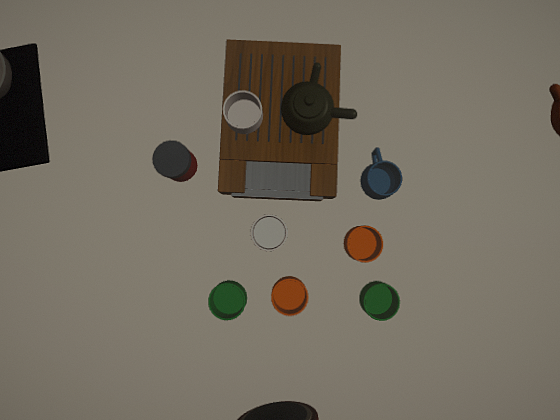

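View pics/side0.png

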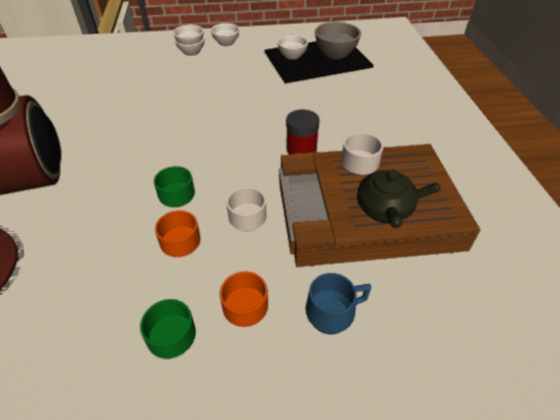

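The side and top views agree. Candidates in the top view:
- White cup in front of the drawer at (269,233): this is the one to move.
- White cup on the tray at (242,111): the second cup.
- Look-alikes: orange at (363,243) and (289,296), green at (228,300) and (379,300).
- Cups on the black mat at the edge.

The tray's front edge runs from about (219,192) to (337,198). The tin is at (175,160) and the jug at (381,180).

Run:
```python
from h import *
im=cv2.imread('pics/top0.png'); sd=cv2.imread('pics/side0.png')
hsv=cv2.cvtColor(im,cv2.COLOR_BGR2HSV)
m=((hsv[:,:,0]<22)&(hsv[:,:,1]>90)&(hsv[:,:,2]<150)).astype(np.uint8); m[205:]=0; m[:,:205]=0; m[:,400:]=0
m=cv2.morphologyEx(m,cv2.MORPH_OPEN,np.ones((5,5)))
c=max(cv2.findContours(m,0,2)[0],key=cv2.contourArea); box=cv2.boxPoints(cv2.minAreaRect(c)); 
hull=cv2.convexHull(c); print('hull quad',cv2.approxPolyDP(hull,6,True).reshape(-1,2).tolist())
q=np.array(sorted(box.tolist(),key=lambda p:p[1])); print('box',q.round(1).tolist())
print(plane('top',q,.068).round(3).tolist())
# cup by circles
g=cv2.cvtColor(im,cv2.COLOR_BGR2GRAY)
e=cv2.HoughCircles(g[200:270,230:310],cv2.HOUGH_GRADIENT,1,30,param1=60,param2=12,minRadius=13,maxRadius=22); print('cup circ',(e[0]+[230,200,0]).tolist())
a=[[c[0]+230,c[1]+200] for c in e[0]]; print(plane('top',a,.05).round(3))
# obstacles at mid guess
print('tin,jug,or,gr,or2,gr2',plane('top',[[172,159],[381,178]],.08).round(3).tolist(),plane('top',[[363,243],[228,300],[289,296],[379,300]],.05).round(3).tolist())
print('side cup rim',plane('side',[[247,202]],.05).round(3))
big=cv2.resize(im[140:280,190:350],None,fx=4,fy=4,interpolation=cv2.INTER_CUBIC); cv2.imwrite('pics/crop.png',cv2.convertScaleAbs(big,alpha=1.4))
```

```text
hull quad [[227, 40], [340, 45], [335, 196], [218, 191]]
box [[224.1, 39.0], [342.0, 44.1], [217.5, 191.3], [335.5, 196.4]]
[[0.923, 0.167, 0.068], [0.921, -0.079, 0.068], [0.604, 0.167, 0.068], [0.6, -0.07, 0.068]]
cup circ [[268.5, 233.5, 16.299999237060547]]
[[0.522 0.062 0.05 ]]
tin,jug,or,gr,or2,gr2 [[0.665, 0.259, 0.08], [0.639, -0.16, 0.08]] [[0.508, -0.132, 0.05], [0.385, 0.14, 0.05], [0.397, 0.017, 0.05], [0.392, -0.167, 0.05]]
side cup rim [[0.524 0.058 0.05 ]]
```

View pics/crop.png

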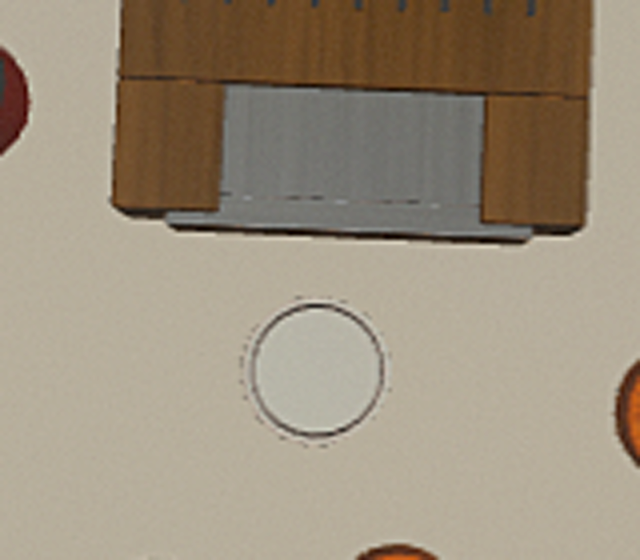

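The crop confirms the plain white cup, centred about (268.5,233.5) in full pixels. The drawer is open by roughly a centimetre. Its wall's inner edge is the dashed line from (245.5,189.2) to (310.5,191.8).

Run:
```python
from h import *
Q=plane('top',[[227,40],[340,45],[336.5,197],[218,191.5]],.068); print(Q.round(3).tolist())
L=plane('top',[[245.5,189.2],[310.5,191.8]],.054); print('lip',L.round(4).tolist(), L.mean(0))
for a in (Q[0]-Q[3],Q[1]-Q[2]): print(np.arctan2(a[1],a[0]),np.linalg.norm(a))
for a in (Q[3]-Q[2],L[0]-L[1]): print(np.arctan2(-a[0],a[1]),np.linalg.norm(a))
s=arm.get_state(); R=cv2.Rodrigues(np.array(s['ee_rot']))[0]; print(R.round(3)); 
d=np.array([.52,-.03,.23])-s['eef_pos']; print('tool shift to (.52,-.03,.23):',(R.T@d).round(3))
```

```text
[[0.921, 0.161, 0.068], [0.918, -0.075, 0.068], [0.599, -0.073, 0.068], [0.603, 0.166, 0.068]]
lip [[0.6109, 0.1121, 0.054], [0.6095, -0.021, 0.054]] [0.61017423 0.04557408 0.054     ]
-0.015210819168335724 0.31770405089832493
-0.007535978729197069 0.3193318692261428
-0.01733156665023125 0.2385968722742535
-0.010781559531508238 0.13307998735689006
[[ 0.958  0.287 -0.   ]
 [ 0.287 -0.958  0.002]
 [ 0.    -0.002 -1.   ]]
tool shift to (.52,-.03,.23): [ 0.49  -0.447  0.001]
```

servo_tool(
  steps=[
    {"dx": 0.03, "dy": -0.027, "yaw": -0.13},
    {"dx": 0.07, "dy": -0.062, "yaw": -0.26},
    {"dx": 0.105, "dy": -0.095, "yaw": -0.39},
    {"dx": 0.14, "dy": -0.127, "yaw": -0.52},
    {"dx": 0.175, "dy": -0.159, "yaw": -0.65},
    {"dx": 0.21, "dy": -0.191, "yaw": -0.78},
    {"dx": 0.245, "dy": -0.223, "yaw": -0.91},
    {"dx": 0.28, "dy": -0.255, "yaw": -1.04},
    {"dx": 0.315, "dy": -0.287, "yaw": -1.17},
    {"dx": 0.35, "dy": -0.319, "yaw": -1.28},
    {"dx": 0.385, "dy": -0.351, "yaw": -1.28},
    {"dx": 0.42, "dy": -0.383, "yaw": -1.28},
  ],
  jaw=0.04,
)

```text
schema error: expected keys dx, dy, dz, yaw
```

servo_tool(
  steps=[
    {"dx": 0.03, "dy": -0.027, "dz": 0, "yaw": -0.13},
    {"dx": 0.07, "dy": -0.062, "dz": 0, "yaw": -0.26},
    {"dx": 0.105, "dy": -0.095, "dz": 0, "yaw": -0.39},
    {"dx": 0.14, "dy": -0.127, "dz": 0, "yaw": -0.52},
    {"dx": 0.175, "dy": -0.159, "dz": 0, "yaw": -0.65},
    {"dx": 0.21, "dy": -0.191, "dz": 0, "yaw": -0.78},
    {"dx": 0.245, "dy": -0.223, "dz": 0, "yaw": -0.91},
    {"dx": 0.28, "dy": -0.255, "dz": 0, "yaw": -1.04},
    {"dx": 0.315, "dy": -0.287, "dz": 0, "yaw": -1.17},
    {"dx": 0.35, "dy": -0.319, "dz": 0, "yaw": -1.28},
    {"dx": 0.385, "dy": -0.351, "dz": 0, "yaw": -1.28},
    {"dx": 0.42, "dy": -0.383, "dz": 0, "yaw": -1.28},
  ],
  jaw=0.04,
)

```text
time: 1.3
eef_pos: [0.4722, -0.1094, 0.231]
ee_rot: [2.221, 2.222, -0.0]
ft_force: [0.9, -0.4, -0.0]
width: 0.0401
```

```bash
cat > st.py <<'E'
import sys
from h import *
s=arm.get_state(); R=cv2.Rodrigues(np.array(s['ee_rot']))[0]
T=np.array([float(a) for a in sys.argv[1:4]])
print(s['time'],s['eef_pos'].round(4) if hasattr(s['eef_pos'],'round') else s['eef_pos'],'F',np.round(s['ft_force'],2),'w',round(s['width'],4))
print('x az',np.arctan2(R[1,0],R[0,0]),'q6',s['qpos'][5],'shift',(R.T@(T-s['eef_pos'])).round(4))
E
python3 st.py .522 -.035 .02
```

```text
1.3 [ 0.4722 -0.1094  0.231 ] F [ 0.93 -0.42 -0.04] w 0.0401
x az 1.5708778710550437 q6 -0.38143919744626614 shift [0.0744 0.0499 0.211 ]
```

servo_tool(
  steps=[
    {"dx": 0.037, "dy": 0.025, "dz": 0, "yaw": 0},
    {"dx": 0.0745, "dy": 0.05, "dz": 0, "yaw": 0},
    {"dx": 0.0745, "dy": 0.05, "dz": 0.03, "yaw": 0},
    {"dx": 0.0745, "dy": 0.05, "dz": 0.06, "yaw": 0},
    {"dx": 0.0745, "dy": 0.05, "dz": 0.1, "yaw": 0},
    {"dx": 0.0745, "dy": 0.05, "dz": 0.14, "yaw": 0},
    {"dx": 0.0745, "dy": 0.05, "dz": 0.165, "yaw": 0},
    {"dx": 0.0745, "dy": 0.05, "dz": 0.185, "yaw": 0},
    {"dx": 0.0745, "dy": 0.05, "dz": 0.2, "yaw": 0},
    {"dx": 0.0745, "dy": 0.05, "dz": 0.211, "yaw": 0},
    {"dx": 0.0745, "dy": 0.05, "dz": 0.211, "yaw": 0},
  ],
)

```text
time: 2.4
eef_pos: [0.5206, -0.0367, 0.0188]
ee_rot: [-2.22, -2.22, 0.002]
ft_force: [-0.7, -0.2, 0.2]
width: 0.0402
```

```bash
python3 st.py .522 .155 .02; python3 -c "
from h import *
snap('side','side1.png')"
```

```text
2.4 [ 0.5206 -0.0367  0.0188] F [-0.67 -0.17  0.22] w 0.0402
x az 1.5707163965543898 q6 -0.2129211553943828 shift [ 0.1917  0.0013 -0.0011]
```

View pics/side1.png

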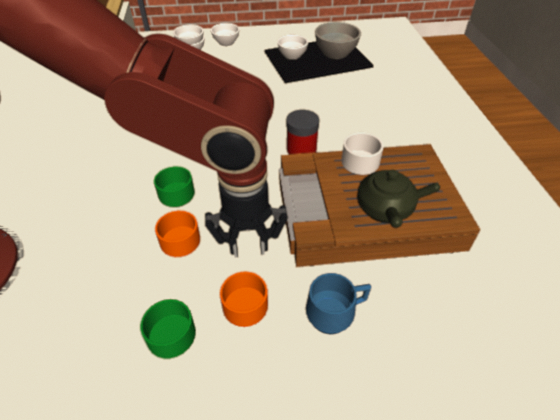

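The fingers are down between the white cup (now hidden behind the gripper) and the orange one at (244,298), clear of the tray. Next I push slowly in +y.

servo_tool(
  steps=[
    {"dx": 0.01, "dy": 0, "dz": 0, "yaw": 0},
    {"dx": 0.022, "dy": 0, "dz": 0, "yaw": 0},
    {"dx": 0.032, "dy": 0, "dz": 0, "yaw": 0},
    {"dx": 0.039, "dy": 0, "dz": 0, "yaw": 0},
    {"dx": 0.044, "dy": 0, "dz": 0, "yaw": 0},
    {"dx": 0.048, "dy": 0, "dz": 0, "yaw": 0},
    {"dx": 0.052, "dy": 0, "dz": 0, "yaw": 0},
    {"dx": 0.056, "dy": 0, "dz": 0, "yaw": 0},
    {"dx": 0.06, "dy": 0, "dz": 0, "yaw": 0},
    {"dx": 0.064, "dy": 0, "dz": 0, "yaw": 0},
    {"dx": 0.068, "dy": 0, "dz": 0, "yaw": 0},
    {"dx": 0.072, "dy": 0, "dz": 0, "yaw": 0},
  ],
)

```text
time: 3.65
eef_pos: [0.5217, 0.0353, 0.0203]
ee_rot: [2.222, 2.221, -0.0]
ft_force: [0.4, -0.1, -0.1]
width: 0.0401
```

servo_tool(
  steps=[
    {"dx": 0.005, "dy": 0, "dz": 0, "yaw": 0},
    {"dx": 0.01, "dy": 0, "dz": 0, "yaw": 0},
    {"dx": 0.015, "dy": 0, "dz": 0, "yaw": 0},
    {"dx": 0.02, "dy": 0, "dz": 0, "yaw": 0},
    {"dx": 0.025, "dy": 0, "dz": 0, "yaw": 0},
    {"dx": 0.03, "dy": 0, "dz": 0, "yaw": 0},
    {"dx": 0.035, "dy": 0, "dz": 0, "yaw": 0},
    {"dx": 0.04, "dy": 0, "dz": 0, "yaw": 0},
    {"dx": 0.045, "dy": 0, "dz": 0, "yaw": 0},
    {"dx": 0.05, "dy": 0, "dz": 0, "yaw": 0},
    {"dx": 0.055, "dy": 0, "dz": 0, "yaw": 0},
    {"dx": 0.06, "dy": 0, "dz": 0, "yaw": 0},
  ],
)

```text
time: 4.85
eef_pos: [0.5217, 0.0955, 0.0203]
ee_rot: [-2.221, -2.221, 0.0]
ft_force: [1.1, -0.5, 0.4]
width: 0.04
```

```bash
python3 st.py .522 .16 .02; python3 -c "
from h import *
a=snap('top','top2.png');b=snap('side','side2.png')
cv2.imwrite('pics/both2.png',np.hstack([a[130:330,130:430],b[90:290,120:420]])[:,:,::-1])"
```

```text
4.85 [0.5217 0.0955 0.0203] F [ 1.11 -0.52  0.43] w 0.04
x az 1.5707718466534957 q6 0.04073034887486601 shift [0.0645 0.0003 0.0003]
```

View pics/both2.png

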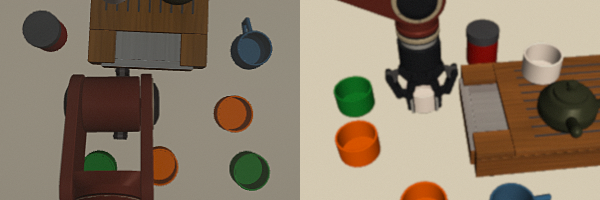

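The side half shows the cup upright at about (425,98), held between the fingertips and sliding left, with the tin clear. I'll push another 62 mm and then back off.

servo_tool(
  steps=[
    {"dx": 0.006, "dy": 0, "dz": 0, "yaw": 0},
    {"dx": 0.012, "dy": 0, "dz": 0, "yaw": 0},
    {"dx": 0.018, "dy": 0, "dz": 0, "yaw": 0},
    {"dx": 0.024, "dy": 0, "dz": 0, "yaw": 0},
    {"dx": 0.03, "dy": 0, "dz": 0, "yaw": 0},
    {"dx": 0.036, "dy": 0, "dz": 0, "yaw": 0},
    {"dx": 0.042, "dy": 0, "dz": 0, "yaw": 0},
    {"dx": 0.048, "dy": 0, "dz": 0, "yaw": 0},
    {"dx": 0.053, "dy": 0, "dz": 0, "yaw": 0},
    {"dx": 0.057, "dy": 0, "dz": 0, "yaw": 0},
    {"dx": 0.06, "dy": 0, "dz": 0, "yaw": 0},
    {"dx": 0.062, "dy": 0, "dz": 0, "yaw": 0},
  ],
)

```text
time: 6.15
eef_pos: [0.5217, 0.1573, 0.0203]
ee_rot: [2.221, 2.222, -0.0]
ft_force: [-0.2, -1.0, -0.6]
width: 0.04
```

servo_tool(
  steps=[
    {"dx": 0, "dy": 0, "dz": 0, "yaw": 0},
    {"dx": -0.01, "dy": 0, "dz": 0, "yaw": 0},
    {"dx": -0.03, "dy": 0, "dz": 0, "yaw": 0},
    {"dx": -0.06, "dy": 0, "dz": 0, "yaw": 0},
    {"dx": -0.08, "dy": 0, "dz": -0.03, "yaw": 0.13},
    {"dx": -0.1, "dy": 0, "dz": -0.07, "yaw": 0.27},
    {"dx": -0.11, "dy": 0, "dz": -0.11, "yaw": 0.41},
    {"dx": -0.11, "dy": 0, "dz": -0.14, "yaw": 0.55},
    {"dx": -0.11, "dy": 0, "dz": -0.16, "yaw": 0.69},
    {"dx": -0.11, "dy": 0, "dz": -0.16, "yaw": 0.83},
    {"dx": -0.11, "dy": 0, "dz": -0.16, "yaw": 0.97},
    {"dx": -0.11, "dy": 0, "dz": -0.16, "yaw": 1.11},
  ],
)

```text
time: 7.35
eef_pos: [0.5217, 0.0463, 0.1806]
ee_rot: [3.061, 0.707, 0.001]
ft_force: [-0.6, -0.2, 0.1]
width: 0.0401
```

```bash
python3 st.py .635 .0465 .18; python3 -c "
from h import *
a=snap('top','top3.png');b=snap('side','side3.png')
cv2.imwrite('pics/both3.png',cv2.resize(np.hstack([a[130:330,100:400],b[90:290,120:420]])[:,:,::-1],(800,267)))"
```

```text
7.35 [0.5217 0.0463 0.1806] F [-0.62 -0.22  0.09] w 0.0401
x az 0.45430624578124523 q6 1.0629274610488326 shift [0.1019 0.0496 0.0007]
```

View pics/both3.png

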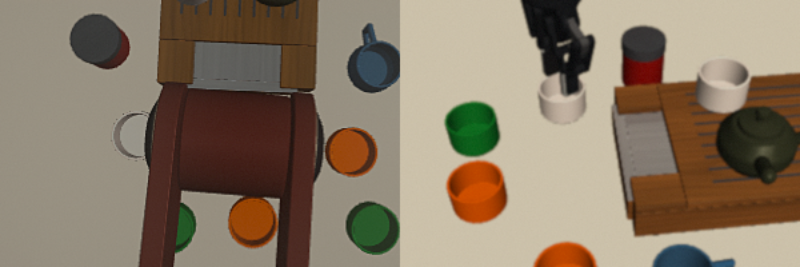

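The cup stands upright with the top view's left edge at about (186,231) in full pixels and the side view's base at about (241,182). I'll check its y in the tray frame.

Run:
```python
from h import *
O=np.array([.601,.0465]);c,s=np.cos(-.012),np.sin(-.012)
f=lambda P:np.array([[c,s],[-s,c]])@(P[:2]-O)
for n,uv,z in(('side',[241.6,155],.05),('top',[187,231],.05)):
    P=plane(n,[uv],z)[0]; print(n,P.round(3),f(P).round(3))
b=cv2.imread('pics/side3.png'); x=b[140:200,205:280]
m=((x.min(2)>0)).astype(np.uint8)
# cup left/right silhouette at rim height: expected vs projected
for y in(.19,.2,.21): print(y,proj('side',[[.522,y,.05],[.484,y,.04],[.56,y,.04],[.522,y-.038,0]]).round(0).tolist(), proj('top',[[.522,y+.038,.05]]).round(0).tolist())
```

```text
side [0.523 0.198 0.05 ] [-0.08  0.15]
top [0.522 0.229 0.05 ] [-0.081  0.181]
0.19 [[241.0, 157.0], [224.0, 162.0], [260.0, 159.0], [244.0, 187.0]] [[187.0, 231.0]]
0.2 [[241.0, 154.0], [224.0, 159.0], [259.0, 156.0], [244.0, 184.0]] [[183.0, 231.0]]
0.21 [[241.0, 151.0], [223.0, 156.0], [259.0, 153.0], [244.0, 180.0]] [[178.0, 231.0]]
```

Cup at tray y of about 0.148, which is out of the path. Next I go over the cut-out with the jaws shut and the tool aligned to the tray.

servo_tool(
  steps=[
    {"dx": 0.02, "dy": 0.01, "dz": 0, "yaw": 0.12},
    {"dx": 0.045, "dy": 0.022, "dz": 0, "yaw": 0.24},
    {"dx": 0.07, "dy": 0.034, "dz": 0, "yaw": 0.36},
    {"dx": 0.09, "dy": 0.044, "dz": 0, "yaw": 0.466},
    {"dx": 0.102, "dy": 0.05, "dz": 0, "yaw": 0.466},
    {"dx": 0.102, "dy": 0.05, "dz": 0.02, "yaw": 0.466},
    {"dx": 0.102, "dy": 0.05, "dz": 0.05, "yaw": 0.466},
    {"dx": 0.102, "dy": 0.05, "dz": 0.07, "yaw": 0.466},
    {"dx": 0.102, "dy": 0.05, "dz": 0.085, "yaw": 0.466},
    {"dx": 0.102, "dy": 0.05, "dz": 0.09, "yaw": 0.466},
    {"dx": 0.102, "dy": 0.05, "dz": 0.09, "yaw": 0.466},
  ],
  jaw=0,
)

```text
time: 8.55
eef_pos: [0.635, 0.0475, 0.0897]
ee_rot: [-3.142, 0.007, 0.002]
ft_force: [0.3, -0.6, 0.0]
width: 0.0003
```

```bash
python3 st.py .635 .0465 .032; python3 -c "
from h import *
b=snap('side','side4.png')
cv2.imwrite('pics/c4.png',cv2.resize(b[80:290,170:450,::-1],None,fx=2.5,fy=2.5))
cv2.imwrite('pics/top4.png',arm.camera('top')[:,:,::-1])
"
```

```text
8.55 [0.635  0.0475 0.0897] F [ 0.25 -0.63  0.02] w 0.0003
x az -0.004376033071056798 q6 1.5330222862633167 shift [0.     0.001  0.0577]
```

View pics/c4.png

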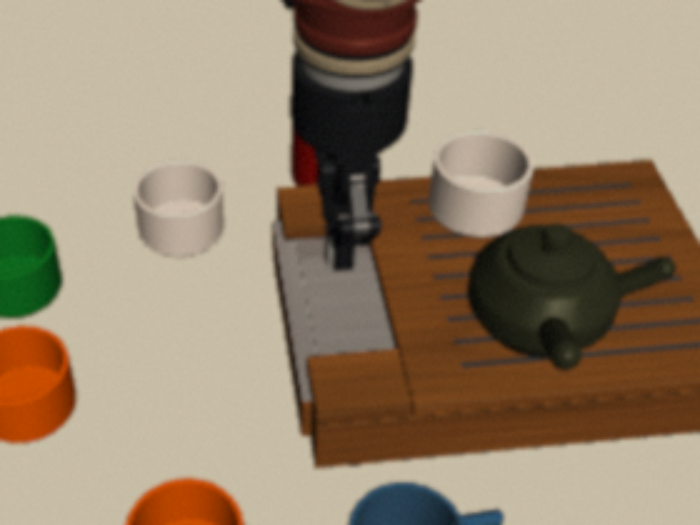

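The shut fingertip at (340,268) sits above the pan, between the lip and the rear edge of the cut-out. The cup stands clear at upper left (180,210). I'll lower to z of about 0.032, then draw slowly.

servo_tool(
  steps=[
    {"dx": 0, "dy": 0, "dz": 0.01, "yaw": 0},
    {"dx": 0, "dy": 0, "dz": 0.02, "yaw": 0},
    {"dx": 0, "dy": 0, "dz": 0.03, "yaw": 0},
    {"dx": 0, "dy": 0, "dz": 0.04, "yaw": 0},
    {"dx": 0, "dy": 0, "dz": 0.05, "yaw": 0},
    {"dx": 0, "dy": 0, "dz": 0.058, "yaw": 0},
    {"dx": -0.003, "dy": 0, "dz": 0.058, "yaw": 0},
    {"dx": -0.007, "dy": 0, "dz": 0.058, "yaw": 0},
    {"dx": -0.011, "dy": 0, "dz": 0.058, "yaw": 0},
    {"dx": -0.015, "dy": 0, "dz": 0.058, "yaw": 0},
    {"dx": -0.02, "dy": 0, "dz": 0.058, "yaw": 0},
    {"dx": -0.025, "dy": 0, "dz": 0.058, "yaw": 0},
  ],
)

```text
time: 9.85
eef_pos: [0.6108, 0.0479, 0.0331]
ee_rot: [-3.141, 0.008, -0.004]
ft_force: [3.0, 1.0, 0.7]
width: 0.0003
```

Contact at 3 N, which matches the drawer friction. Drawing on.

servo_tool(
  steps=[
    {"dx": -0.008, "dy": 0, "dz": 0, "yaw": 0},
    {"dx": -0.016, "dy": 0, "dz": 0, "yaw": 0},
    {"dx": -0.024, "dy": 0, "dz": 0, "yaw": 0},
    {"dx": -0.032, "dy": 0, "dz": 0, "yaw": 0},
    {"dx": -0.04, "dy": 0, "dz": 0, "yaw": 0},
    {"dx": -0.048, "dy": 0, "dz": 0, "yaw": 0},
    {"dx": -0.056, "dy": 0, "dz": 0, "yaw": 0},
    {"dx": -0.064, "dy": 0, "dz": 0, "yaw": 0},
    {"dx": -0.072, "dy": 0, "dz": 0, "yaw": 0},
    {"dx": -0.08, "dy": 0, "dz": 0, "yaw": 0},
    {"dx": -0.088, "dy": 0, "dz": 0, "yaw": 0},
    {"dx": -0.096, "dy": 0, "dz": 0, "yaw": 0},
  ],
)

```text
time: 11.05
eef_pos: [0.5136, 0.0484, 0.0322]
ee_rot: [-3.141, 0.008, 0.0]
ft_force: [2.9, 1.6, 2.0]
width: 0.0002
```

servo_tool(
  steps=[
    {"dx": -0.005, "dy": 0, "dz": 0, "yaw": 0},
    {"dx": -0.01, "dy": 0, "dz": 0, "yaw": 0},
    {"dx": -0.014, "dy": 0, "dz": 0, "yaw": 0},
    {"dx": -0.017, "dy": 0, "dz": 0, "yaw": 0},
    {"dx": -0.02, "dy": 0, "dz": 0, "yaw": 0},
    {"dx": -0.022, "dy": 0, "dz": 0, "yaw": 0},
  ],
)

```text
time: 11.65
eef_pos: [0.4919, 0.0485, 0.032]
ee_rot: [-3.141, 0.008, 0.001]
ft_force: [2.0, 1.9, -0.5]
width: 0.0
```

Not at the stop yet. I'll creep on until the force rises.

servo_tool(
  steps=[
    {"dx": -0.002, "dy": 0, "dz": 0, "yaw": 0},
    {"dx": -0.004, "dy": 0, "dz": 0, "yaw": 0},
    {"dx": -0.006, "dy": 0, "dz": 0, "yaw": 0},
    {"dx": -0.006, "dy": 0, "dz": 0, "yaw": 0},
  ],
)

```text
time: 12.05
eef_pos: [0.4881, 0.0483, 0.0324]
ee_rot: [3.141, -0.008, 0.009]
ft_force: [10.1, 2.3, -7.0]
width: -0.0005
```

The force rose to 10 N at x = 0.488, where I had computed the stop. I'll back off the lip, rise and move aside.

servo_tool(
  steps=[
    {"dx": 0.003, "dy": 0, "dz": 0, "yaw": 0},
    {"dx": 0.01, "dy": 0, "dz": 0, "yaw": 0},
    {"dx": 0.02, "dy": 0, "dz": 0, "yaw": 0},
    {"dx": 0.02, "dy": 0, "dz": -0.02, "yaw": 0},
    {"dx": 0.02, "dy": 0, "dz": -0.06, "yaw": 0},
    {"dx": 0.02, "dy": 0, "dz": -0.1, "yaw": 0},
    {"dx": 0.02, "dy": 0, "dz": -0.14, "yaw": 0},
    {"dx": 0.02, "dy": 0.03, "dz": -0.18, "yaw": 0},
    {"dx": 0.02, "dy": 0.07, "dz": -0.2, "yaw": 0},
    {"dx": 0.02, "dy": 0.11, "dz": -0.2, "yaw": 0},
    {"dx": 0.02, "dy": 0.15, "dz": -0.2, "yaw": 0},
    {"dx": 0.02, "dy": 0.19, "dz": -0.2, "yaw": 0},
  ],
)

```text
time: 13.25
eef_pos: [0.5055, -0.1435, 0.2328]
ee_rot: [3.141, -0.008, 0.0]
ft_force: [0.3, 0.6, -0.6]
width: -0.0
```

servo_tool(
  steps=[
    {"dx": 0, "dy": 0.04, "dz": 0, "yaw": 0},
    {"dx": 0, "dy": 0.08, "dz": 0, "yaw": 0},
    {"dx": 0, "dy": 0.12, "dz": 0, "yaw": 0},
    {"dx": 0, "dy": 0.15, "dz": 0, "yaw": 0},
    {"dx": 0, "dy": 0.17, "dz": 0, "yaw": 0},
    {"dx": 0, "dy": 0.17, "dz": 0, "yaw": 0},
  ],
)

```text
time: 13.85
eef_pos: [0.5043, -0.3138, 0.2319]
ee_rot: [-3.141, 0.012, 0.002]
ft_force: [0.3, -0.1, -0.6]
width: -0.0002
```

Run:
```python
from h import *
a=snap('top','top5.png');b=snap('side','side5.png')
cv2.imwrite('pics/both5.png',cv2.resize(np.hstack([a[130:330,140:440],b[90:290,120:420]])[:,:,::-1],(800,267)))
s=arm.get_state();print(s['time'],s['eef_pos'])
g=cv2.cvtColor(a[200:270,165:240],cv2.COLOR_RGB2GRAY)
e=cv2.HoughCircles(g,cv2.HOUGH_GRADIENT,1,30,param1=60,param2=10,minRadius=13,maxRadius=22)
O=np.array([.601,.0465]);c,s=np.cos(-.012),np.sin(-.012)
if e is not None:
  for k in e[0]:
    P=plane('top',[k[:2]+[165,200]],.05)[0]; print(k,P.round(3),(np.array([[c,s],[-s,c]])@(P[:2]-O)).round(3))
```

```text
13.95 [ 0.50456952 -0.31130634  0.23200521]
[38.5 31.5 18.1] [0.522 0.195 0.05 ] [-0.081  0.148]
```

View pics/both5.png

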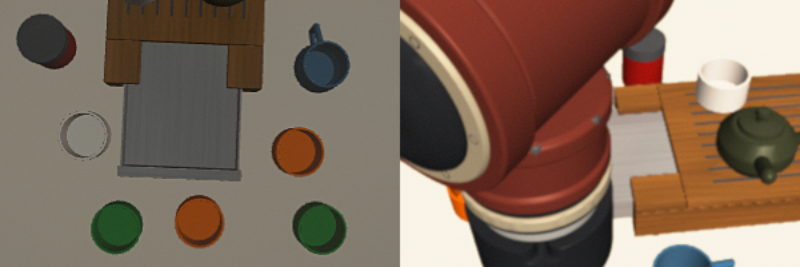

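The drawer is out, with its front wall at about (180,172) in the crop. The cup stands at (85,135) clear of it, and the other ware looks unmoved. I'll do one numeric check of the travel, then hand in.

Run:
```python
from h import *
a=cv2.imread('pics/top5.png'); g=cv2.cvtColor(a,cv2.COLOR_BGR2GRAY)[240:272,260:290].mean(1)
print(g.round(0).tolist())
x0=.610+.000
for r in range(253,268,2): P=plane('top',[[275,r]],.054)[0]; print(r,P[0].round(4),'travel if inner edge',round(.617-P[0],3))
```

```text
[84.0, 85.0, 85.0, 85.0, 85.0, 85.0, 85.0, 85.0, 85.0, 85.0, 85.0, 85.0, 85.0, 87.0, 74.0, 41.0, 86.0, 88.0, 86.0, 86.0, 85.0, 84.0, 82.0, 88.0, 120.0, 129.0, 127.0, 127.0, 126.0, 126.0, 127.0, 126.0]
253 0.4829 travel if inner edge 0.134
255 0.4789 travel if inner edge 0.138
257 0.4749 travel if inner edge 0.142
259 0.4708 travel if inner edge 0.146
261 0.4668 travel if inner edge 0.15
263 0.4628 travel if inner edge 0.154
265 0.4588 travel if inner edge 0.158
267 0.4548 travel if inner edge 0.162
```

The inner edge at row 255 gives 0.138 m of travel, which agrees with the force stop.

```bash
python3 -c "
from h import *
print(arm.hand_in())"
```

```text
the job is handed in; nothing more can be done
None
```

I slid the white cup sideways out of the drawer's path, then hooked the shut fingertips behind the lip and drew the drawer out. The arm finished clear and the job is handed in; no verdict came back.

- **Cup:** it stands on the counter at tray y of about 0.148 m, against the 0.134 m needed. It was upright in the side view before the pull, and the last top view shows it at the same place. The arm hid it in the last side view.
- **Drawer:** the pull force rose to 10 N at tool x = 0.488 m, where I had computed the stop. The last top view gives about 0.138 m of travel, good to about 2–4 mm, against the 0.132 m needed.
- **Other ware:** the tin and jug look unmoved in the last top view, and the second cup and teapot in the last side view. I judged this by eye, not by measurement.

No check failed or disagreed. The clock read about 14 s at my last reading, well under the 59 s limit.

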